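Seat the keyed filter wheel and swing the retainer over it

TASK

The filter wheel lies loose on the photometer base, turned the wrong way so that it rides on top of the keys. Push it round by its black tab, without lifting it off the spindle, until its rim notch meets the orange key and the wheel drops flat onto the deck; then swing the red retainer all the way in over the wheel's rim, to its stop. Leave the other things on the bench where they are.

Things in the scene. Friction and masses are not known exactly. Their poses are not given: they have to be found in the camera images.
- photometer: Grey photometer base, fixed, 210x210 mm, flat deck 30 mm above the bench. Origin: centre of the underside, on the spindle axis; z up; -x is its front (roughly towards the robot). A steel spindle, 24 mm across, top 29 mm above the deck, stands at the centre. Three keys stand 9 mm high on the deck: the orange one along -x, and two hidden under the wheel at +45 and -45 degrees from +x.
- orange_key (a point): Top of the orange key where it sticks out past the wheel's rim and stays in sight: 92 mm from the photometer's centre along its -x, 39 mm above the bench. The key is 16 mm wide and runs from 69 to 98 mm from the centre.
- filter_wheel: Aluminium wheel, loose on the spindle, 170 mm across, 10 mm thick, 0.4 to 0.65 kg, three coloured filters in it. Origin: centre of the underside; z up. Wrongly turned it rides level on the keys, origin 39 mm above the bench. Its openings fit the keys at one angle only: its x and y axes along the photometer's, within 0.03 rad. It then drops, origin 30 mm above the bench, and the keys stop it turning.
- wheel_tab (a point): Middle of the black upright push tab: a radial rib 8 mm thick, 38 mm long (41 to 79 mm from the wheel's centre), 30 mm high above the wheel's top face. The point is 60 mm from the centre along the wheel's -y, 15 mm above the top face. Turning the wheel takes 2 to 4 N here; it stays where it is left. A collar round the spindle (22 mm radius, 7 mm high) stands inside the tab.
- wheel_notch (a point): Middle of the wheel's rim notch, at the top face, 75 mm from the wheel's centre along the wheel's -x. The notch is 20 mm wide and open at the edge; it must come over the orange key.
- retainer (a joint): Angle of the red retainer arm, rad: 0 is swung right out past the base's left edge; grows clockwise seen from above; 1.745 is the stop, arm pointing at the spindle over the rim. It stays where left; about 2 N at the knob. Arm 80 mm long, 16 wide, 12 thick, underside 43 mm above the bench: it passes 3 mm over a seated wheel but strikes one that rides on the keys.
- retainer_pivot (a point): Vertical hinge axis of the retainer at the front-left corner of the base, 88 mm towards -x and 88 mm towards +y of the photometer's centre; the point is 43 mm above the bench.
- retainer_knob (a point): Middle of the black upright knob on the retainer, 16 mm across, from 55 to 83 mm above the bench, 55 mm from the pivot. This point is 69 mm above the bench.
- jar_near: Bystander: clear specimen jar with a red screw cap, 44 mm across, 67 mm high. Origin: centre of its underside.
- cup_near: Bystander: empty clear plastic measuring cup, 62 mm across, 58 mm high. Origin: centre of its underside.
- dishes_near: Bystander: stack of glass petri dishes, 94 mm across, 36 mm high. Origin: centre of its underside.
- pen_near: Bystander: white marker pen with a black cap, lying flat, 13x135x14 mm. Origin: centre of its underside.
- cap_near: Bystander: lime-yellow screw cap lying on the bench, 55 mm across, 12 mm high. Origin: centre of its underside.
Not all that is in view belongs to the job. What is meant by the filter_wheel is not blue, and is the smaller of those in its own colour.

How it is judged:
On the way, in this order (a step that is already met when the one before it is completed fails the run):
1. the wheel has dropped over its keys and lies flat on the deck (z of filter_wheel in the frame of photometer below 0.0325 m and horizontal distance between filter_wheel and photometer below 0.004 m and angle between the x axis of filter_wheel and the x axis of photometer, either way round below 0.09 rad and angle between filter_wheel's own z axis and vertical below 0.03 rad), for 0.2 s.
2. the retainer is swung in over the wheel to its stop (all of step 1 and value of joint retainer above 1.62 rad), for 0.2 s.
At the end, for the whole second after the job is handed in: The wheel lies flat on the deck (origin at most 32.5 mm above the bench, within 4 mm of the spindle axis, tilt under 0.03 rad), its axes along the base's within 0.09 rad, at rest; the retainer stands at 1.62 rad or more, at rest (all of step 2 and linear speed of filter_wheel below 0.02 m/s and velocity of joint retainer below 0.05 rad/s); the robot touches nothing.
It fails at once if the wheel is lifted off (its origin more than 55 mm above the bench) (z of filter_wheel in the frame of photometer above 0.055 m).
It fails at once if a bystander is moved by more than 30 mm (distance of any of jar_near, cup_near, dishes_near, pen_near, cap_near from where it was at the start of the episode above 0.03 m).
It also fails if it takes over 56 s, if anything falls off the work surface, if the arm or the gripper's body presses on something with over 40 N, if the wrist force passes 120 N, or if a joint passes its speed limit or range.

ROBOT

A 6-joint arm with a two-finger parallel gripper is mounted at the origin on a cart in front of the work surface, level with it; the furniture and walls round the work are solid. World frame = base frame: x ahead of the robot, y to its left, z up, the work surface at z = 0. Lengths are in m, angles in rad, forces in N, time in s.
With the tool pointing down it reaches from about 0.375 to 0.9 m from the base axis. Payload 3.1 kg.
Tool frame: the origin (TCP) lies midway between the tips of the shut fingers; the grasp point (between the pads) lies 19 mm behind it; z points along the fingers, y is the line along which they close (so a half turn about z gives the same grasp; the last joint's range is limited). The gripper opens to 85 mm and grips with 20 to 120 N. Pads are 22 mm wide; open, the fingers measure 114 mm over their backs; the gripper's body (76 mm by 85 mm) begins 54 mm behind the grasp point. The pads swing forward as they close: fully open they stand 13 mm farther back than shut.
Start: joints at [-1.321, 0.527, 1.433, -0, 1.181, -0.178], TCP at [0.259, -0.569, 0.231] pointing down, gripper open.
Joint ranges: [-3.08, 3.08], [-0.75, 2.2], [0.22, 2.44], [-1.43, 4.57], [0, 2.65], [-2.85, 2.85]. Speed limits (rad/s): [2.79, 2.79, 3.14, 3.14, 3.14, 3.14].

INTERFACE

Orientations are given as a unit quaternion [x, y, z, w].
In Python, from rig import ctrl, read_camera, camera_model gives the robot as it stands.
- The arm moves only by the shell command python3 -m creep 'ROWS'. ROWS is JSON, a list of rows, each a list of 5 numbers: the opening, from -1 (shut) to 1 (fully open), then the shift along the world's x, y, z as a fraction of full scale, then the turn about the world's z as a fraction of full scale. A call has 1 to 20 rows; each row shifts and turns the commanded pose from where the row before left it; what a row does not reach is not made up. Full scale, the value 1, is 2 cm for a shift and 6 degrees for a turn. A row lasts 1/10 s, in which the tool goes at most 50 mm and 8.59 degrees, less where a joint would pass 70% of its speed; a pose out of reach is approached as far as the arm can. A call with a number of a shift or a turn outside -1 to 1 is refused whole. A call with a gripper value outside its range is refused whole. The fingers move at their own pace and stop on an object; the grip force is fixed at half the most. Time passes only in rows, so rows that do not move let the fingers close. It gives the time, the measured TCP pose, the force, the opening and the grip force at its end, in the units of the state.
- ctrl.get_obs(): the state, without advancing time (a new reading comes with each control period).
- read_camera(name): name is "scene" or "top" or "wrist"; returns the picture (480x640x3 uint8, red, green, blue); there is no depth.
- camera_model(name): a dict with "intrinsics" (3x3 intrinsics, pixels), "pose" (4x4, takes a point from camera to world coordinates). Camera axes: x right, y down, z forward; pixel columns grow to the right and rows downward; lengths in m; the calibration is good to about 2 mm. A picture is of the moment at which its call begins: read the wrist's pose just before it. camera_model takes no time and is no camera call; for the wrist camera it gives the pose at the moment of the call.
- ctrl.close_job(): hands the job in; it is judged then, once.
The state is a dict: "time_s": time; "qpos": joint angles; "qd": joint speeds; "joint_efforts": joint torques, N m; "tool_pos": TCP position; "orientation": TCP orientation; "force": force on the tool from outside, world axes, zero at the start; "ft_torque": the same for the moment, N m; "finger_gap": finger opening in m; "grasp_force": force on a finger pad.
Only numpy, scipy, OpenCV 4.12 (cv2) and the standard library are available. Lean on these libraries where they do the work, as an engineer would, in place of code of your own. Each camera call takes 0.05 s, during which the arm holds its last target. There are 200 camera calls.

## Working session

There is one attempt and no reset: what is moved stays moved. The work goes in short steps, Python scripts to look and compute and a shell command to move; the robot and the scene stay as the last step left them, time stands still between calls to the robot, and variables do not carry over. Pictures are saved under pics/ and viewed, at most 10 in all, crops included, and the job is handed in when it is done.

```bash
mkdir -p pics; ls
python3 - <<'E'
from rig import ctrl, read_camera, camera_model
import cv2,numpy as np
for n in ["top","scene"]:
    im=read_camera(n); cv2.imwrite(f"pics/{n}0.png",im[:,:,::-1])
    m=camera_model(n); print(n,np.round(m["intrinsics"],1).tolist(),np.round(m["pose"],3).tolist())
E
```

```text
pics
top [[463.5, 0.0, 320.6], [0.0, 463.5, 233.5], [0.0, 0.0, 1.0]] [[-0.001, -0.991, 0.136, 0.423], [-1.0, -0.002, -0.028, 0.036], [0.028, -0.136, -0.99, 0.927], [0.0, 0.0, 0.0, 1.0]]
scene [[550.4, 0.0, 329.1], [0.0, 550.4, 241.0], [0.0, 0.0, 1.0]] [[-0.697, -0.456, 0.554, -0.156], [-0.717, 0.432, -0.547, 0.739], [0.01, -0.778, -0.628, 0.885], [0.0, 0.0, 0.0, 1.0]]
```

View pics/top0.png

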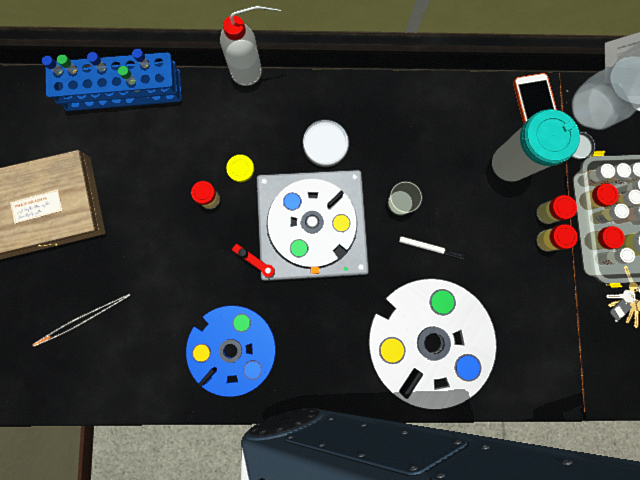

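View pics/scene0.png

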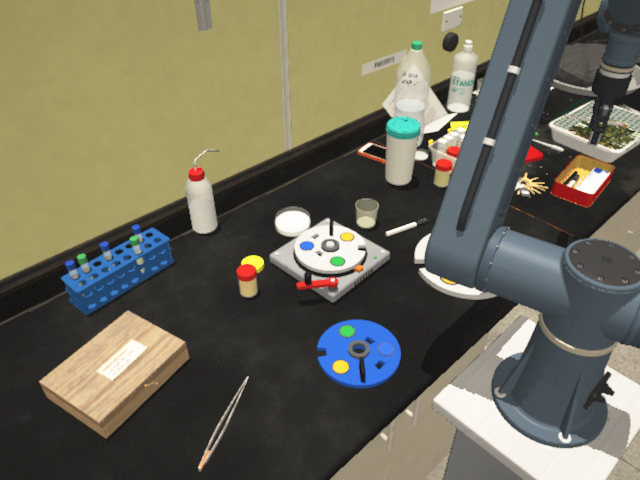

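The top view shows the photometer centred near (312,222), with the orange key at (315,270), the tab at (335,199) and the notch at (340,252). The retainer pivot is near (268,271) with its knob near (240,250). The wheel needs about 45° clockwise. Bystanders: dishes (326,142), cup (404,197), pen (430,247), yellow cap (240,167), jar (204,193).

```bash
cat > h.py <<'E'
import cv2,numpy as np
from rig import ctrl, read_camera, camera_model
def ray(n,uv,z):
    m=camera_model(n); K=np.array(m["intrinsics"]); T=np.array(m["pose"])
    d=T[:3,:3]@np.linalg.inv(K)@np.array([*uv,1.]); o=T[:3,3]
    return (o+d*(z-o[2])/d[2])[:2]
def blobs(mask,box,amin=8):
    x0,y0,x1,y1=box; k=np.zeros_like(mask); k[y0:y1,x0:x1]=mask[y0:y1,x0:x1]
    n,l,s,c=cv2.connectedComponentsWithStats(k)
    return [(c[i],s[i,4],np.argwhere(l==i)[:,::-1]) for i in range(1,n) if s[i,4]>=amin]
E
python3 - <<'E'
from h import *
im=cv2.imread("pics/top0.png"); hsv=cv2.cvtColor(im,cv2.COLOR_BGR2HSV)
box=(225,165,375,285)
for nm,lo,hi,z in [("orange",(8,150,120),(20,255,255),.039),("red",(0,150,80),(6,255,255),.055),("dark",(0,0,0),(179,255,70),.079),("blue",(100,100,60),(125,255,255),.049),("green",(45,80,60),(80,255,255),.049),("yel",(22,120,100),(35,255,255),.049)]:
    for c,a,p in blobs(cv2.inRange(hsv,lo,hi),box):
        print(nm,c.round(1),a,p.min(0),p.max(0),ray("top",c,z).round(4))
# wheel white disk circle
x0,y0=255,165
m=cv2.inRange(hsv,(0,0,215),(179,40,255)); b=max(blobs(m,(258,170,368,275)),key=lambda t:t[1])
(e,ax,an)=cv2.fitEllipse(cv2.convexHull(b[2].astype(np.float32))); print("wheel",e,ax,ray("top",e,.049))
g=cv2.inRange(hsv,(0,0,110),(179,50,255)); b=max(blobs(g,(250,160,375,285)),key=lambda t:t[1])
r=cv2.minAreaRect(b[2].astype(np.float32)); print("base",r,ray("top",r[0],.03),[ray("top",q,.03).round(4).tolist() for q in cv2.boxPoints(r)])
o=ctrl.get_obs(); print(o["tool_pos"],o["orientation"],o["time_s"])
cv2.imwrite("pics/c1.png",cv2.resize(im[155:290,220:380],None,fx=4.5,fy=4.4,interpolation=cv2.INTER_CUBIC))
E
```

```text
orange [314.4 269.9] 56 [310 267] [318 273] [0.4744 0.0226]
red [236.5 248.1] 68 [232 244] [242 254] [0.5144 0.1694]
red [259.1 264.3] 266 [244 252] [274 276] [0.484  0.1265]
dark [283.9 226.2] 6203 [225 165] [374 284] [0.5526 0.0793]
dark [334.7 199.4] 91 [328 191] [342 207] [ 0.6035 -0.0149]
dark [312.8 194.5] 37 [308 193] [317 197] [0.6127 0.0261]
dark [293.3 220.9] 36 [291 217] [296 225] [0.5626 0.0622]
dark [288.  258.3] 57 [271 242] [309 267] [0.4933 0.0713]
dark [338.2 253.4] 136 [320 245] [351 267] [ 0.5024 -0.0207]
blue [291.8 200.9] 223 [284 193] [300 209] [0.6067 0.0663]
green [298.6 247.8] 224 [291 240] [307 256] [0.5157 0.0527]
green [345.3 268.5] 14 [344 267] [347 270] [ 0.4765 -0.0359]
yel [239.6 171.8] 388 [226 165] [253 181] [0.6637 0.1676]
yel [340.7 222.6] 210 [333 215] [348 230] [ 0.5646 -0.0278]
wheel (311.6670837402344, 222.06942749023438) (87.93116760253906, 88.27198791503906) [0.56545393 0.02790178]
base ((311.3724365234375, 224.33102416992188), (104.64263916015625, 106.63919830322266), 86.633544921875) [0.56405198 0.02830835] [[0.6621, 0.1399], [0.6762, -0.0717], [0.4682, -0.0808], [0.4562, 0.1245]]
[ 0.25914762 -0.56804805  0.23043125] [ 9.77213390e-01  2.12256997e-01 -3.84344811e-05 -9.77577923e-04] 0.1
```

View pics/c1.png

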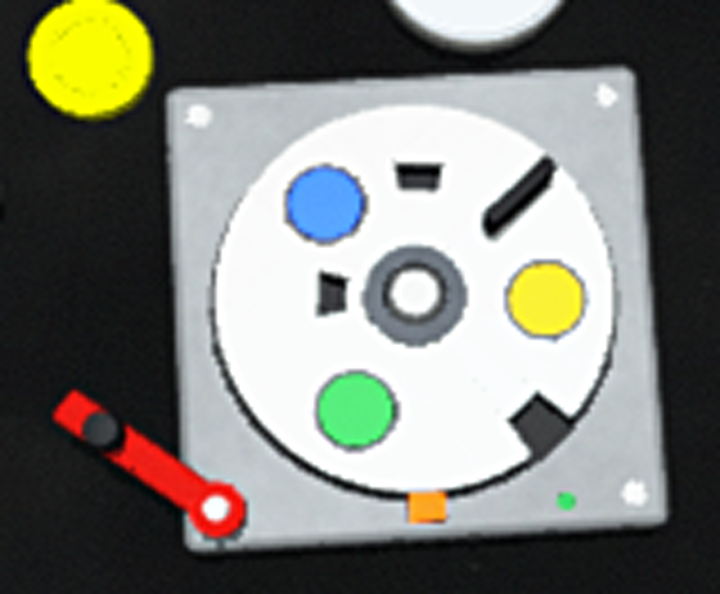

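```bash
python3 -m creep '[[-1,0.65,1,0,0.1],[-1,0.65,1,0,0.1],[-1,0.65,1,0,0.1],[-1,0.65,1,0,0.1],[-1,0.65,1,0,0.1],[-1,0.65,1,0,0.1],[-1,0.65,1,0,0.1],[-1,0.65,1,0,0.1],[-1,0.65,1,0,0.1],[-1,0.65,1,0,0.1],[-1,0.65,1,0,0.1],[-1,0.65,1,0,0.1],[-1,0.65,1,0,0.1],[-1,0.65,1,0,0.1],[-1,0.65,1,0,0.1],[-1,0.65,1,0,0.1],[-1,0.65,1,0,0.1],[-1,0.65,1,0,0.1],[-1,0.65,1,0,0.1],[-1,0.65,1,0,0.1]]'
```

```text
time_s: 2.1
tool_pos: [0.5195, -0.1676, 0.2309]
orientation: [0.95, 0.313, -0.0, -0.0]
force: [-0.1, 0.1, -0.4]
finger_gap: 0.0
grasp_force: 0.0
```

```bash
python3 -m creep '[[-1,0.6,0.95,0,0.1],[-1,0.6,0.95,-0.8,0.1],[-1,0.6,0.95,-0.8,0.1],[-1,0.6,0.95,-0.8,0.1],[-1,0.6,0.95,-0.8,0.1],[-1,0.6,0.95,-0.8,0.1],[-1,0.6,0.95,-0.8,0.1],[-1,0.6,0.95,-0.8,0.1],[-1,0.6,0.95,-0.8,0.1],[-1,0,0,-0.6,0],[-1,0,0,0,0]]'
python3 - <<'E'
from h import *
print(ctrl.get_obs()["tool_pos"])
a=read_camera("wrist"); b=read_camera("top")
cv2.imwrite("pics/w2.png",a[:,:,::-1]); cv2.imwrite("pics/t2.png",b[:,:,::-1])
cv2.imwrite("pics/j2.png",np.hstack([cv2.resize(a,(400,300)),cv2.resize(b[130:295,200:420],(400,300))])[:,:,::-1])
E
```

```text
time_s: 3.2
tool_pos: [0.6254, 0.0028, 0.089]
orientation: [0.934, 0.358, -0.002, -0.001]
force: [-0.9, -1.1, -0.3]
finger_gap: -0.0001
grasp_force: 0.0
[0.62537797 0.00283391 0.08896805]
```

View pics/j2.png

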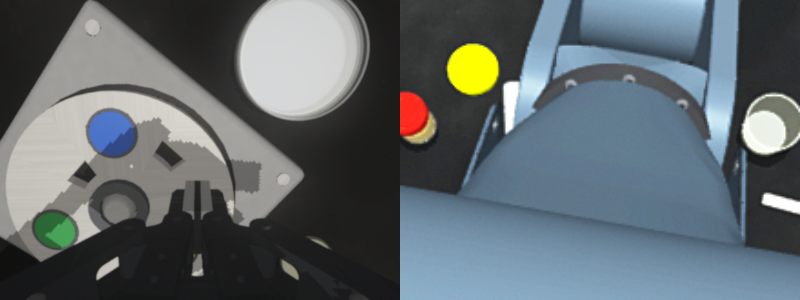

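```bash
python3 -m creep '[[-1,0,0,-0.7,0],[-1,0,0,-0.65,0],[-1,0,0,0,0]]'
python3 - <<'E'
from h import *
C=np.array([.565,.028]); p0=ctrl.get_obs()["tool_pos"][:2]
def p(d):
    t=np.radians(d); u=np.array([np.cos(t),np.sin(t)]); return C+.06*u+.015*np.array([-u[1],u[0]])
q=p0
for d in [-48,-52,-56,-60,-64,-68,-72,-76,-80,-82,-84,-86,-88,-90]:
    n=p(d); print(d,n.round(4),((n-q)/.02).round(2)); q=n
E
```

```text
time_s: 3.6
tool_pos: [0.6254, 0.002, 0.0622]
orientation: [0.934, 0.357, -0.002, -0.001]
force: [-0.5, 0.1, -0.6]
finger_gap: 0.0001
grasp_force: 0.0
-48 [ 0.6163 -0.0066] [-0.46 -0.43]
-52 [ 0.6138 -0.01  ] [-0.13 -0.17]
-56 [ 0.611  -0.0134] [-0.14 -0.17]
-60 [ 0.608  -0.0165] [-0.15 -0.16]
-64 [ 0.6048 -0.0194] [-0.16 -0.14]
-68 [ 0.6014 -0.022 ] [-0.17 -0.13]
-72 [ 0.5978 -0.0244] [-0.18 -0.12]
-76 [ 0.5941 -0.0266] [-0.19 -0.11]
-80 [ 0.5902 -0.0285] [-0.19 -0.09]
-82 [ 0.5882 -0.0293] [-0.1  -0.04]
-84 [ 0.5862 -0.0301] [-0.1  -0.04]
-86 [ 0.5841 -0.0308] [-0.1  -0.04]
-88 [ 0.5821 -0.0314] [-0.1  -0.03]
-90 [ 0.58  -0.032] [-0.1  -0.03]
```

```bash
python3 -m creep '[[-1,-0.16,-0.14,0,0],[-1,-0.15,-0.14,0,0],[-1,-0.15,-0.15,0,0],[-1,-0.13,-0.17,0,-0.67],[-1,-0.14,-0.17,0,-0.67],[-1,-0.15,-0.16,0,-0.67],[-1,-0.16,-0.14,0,-0.67],[-1,-0.17,-0.13,0,-0.67],[-1,-0.18,-0.12,0,-0.67],[-1,-0.19,-0.11,0,-0.67]]'
```

```text
time_s: 4.6
tool_pos: [0.5973, -0.0266, 0.065]
orientation: [0.993, 0.118, 0.002, 0.0]
force: [1.9, 0.7, -1.7]
finger_gap: 0.0002
grasp_force: 1.4
```

```bash
python3 -m creep '[[-1,-0.1,-0.04,-0.1,-0.33],[-1,-0.1,-0.04,0,-0.33],[-1,-0.1,-0.04,0,-0.33]]'; python3 -m creep '[[-1,-0.05,-0.02,0,-0.16],[-1,-0.05,-0.02,0,-0.16],[-1,-0.05,-0.02,0,-0.16]]'
python3 - <<'E'
from h import *
a=read_camera("wrist"); b=read_camera("scene")
cv2.imwrite("pics/j3.png",np.hstack([cv2.resize(a,(400,300)),cv2.resize(b[200:310,260:406],(400,300))])[:,:,::-1])
E
```

```text
time_s: 4.9
tool_pos: [0.5935, -0.0295, 0.064]
orientation: [0.998, 0.067, 0.005, 0.001]
force: [4.6, 0.7, 1.9]
finger_gap: 0.0002
grasp_force: 2.2
time_s: 5.2
tool_pos: [0.5901, -0.0308, 0.0639]
orientation: [0.999, 0.043, 0.004, 0.001]
force: [6.0, -0.4, 2.9]
finger_gap: 0.0001
grasp_force: 2.7
```

View pics/j3.png

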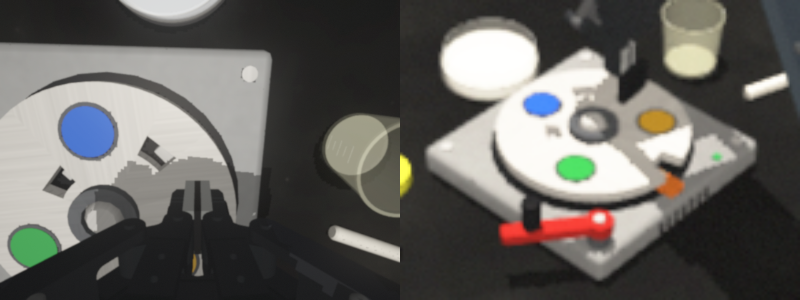

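```bash
cat > ang.py <<'E'
from h import *
def ang(im,box,n="scene",z=.049):
    hsv=cv2.cvtColor(im,cv2.COLOR_RGB2HSV); P={}
    for nm,lo,hi in [("blue",(100,100,60),(125,255,255)),("green",(45,90,60),(80,255,255)),("yel",(18,120,60),(35,255,255)),("orange",(6,120,60),(16,255,255))]:
        bl=blobs(cv2.inRange(hsv,lo,hi),box)
        if bl:
            b=max(bl,key=lambda t:t[1]); r=ray(n,b[0],z if nm!="orange" else .039)-np.array([.565,.028])
            print(nm,b[1],r.round(4),np.degrees(np.arctan2(r[1],r[0])).round(1),(1e3*np.linalg.norm(r)).round(1))
E
python3 - <<'E'
from ang import *
B=(285,215,382,285)
ang(cv2.imread("pics/scene0.png")[:,:,::-1].copy(),B)
ang(read_camera("scene"),B)
E
```

```text
blue 87 [0.0419 0.0337] 38.8 53.7
green 98 [-0.0491  0.0198] 158.1 52.9
yel 83 [-0.0004 -0.0612] -90.4 61.2
orange 52 [-0.0918 -0.0065] -176.0 92.0
blue 85 [0.0555 0.005 ] 5.1 55.7
green 96 [-0.0282  0.0433] 123.1 51.7
yel 87 [-0.0325 -0.0508] -122.6 60.3
orange 58 [-0.0922 -0.0072] -175.5 92.4
```

Run:
```python
from h import *
C=np.array([.5655,.0279])
for uv in [(336.7,247.3),(340.2,251.6)]:
    r=ray("top",uv,.049)-C; print(r,np.degrees(np.arctan2(r[1],r[0]))+180,np.linalg.norm(r))
im=read_camera("scene"); cv2.imwrite("pics/s4.png",cv2.resize(im[215:285,290:383],(797,600),interpolation=cv2.INTER_CUBIC)[:,:,::-1])
```

```text
[-0.04860459 -0.04775779] 44.496516133586766 0.0681411207314876
[-0.05682476 -0.05437953] 43.7403490165363 0.07865231956556996
```

View pics/s4.png

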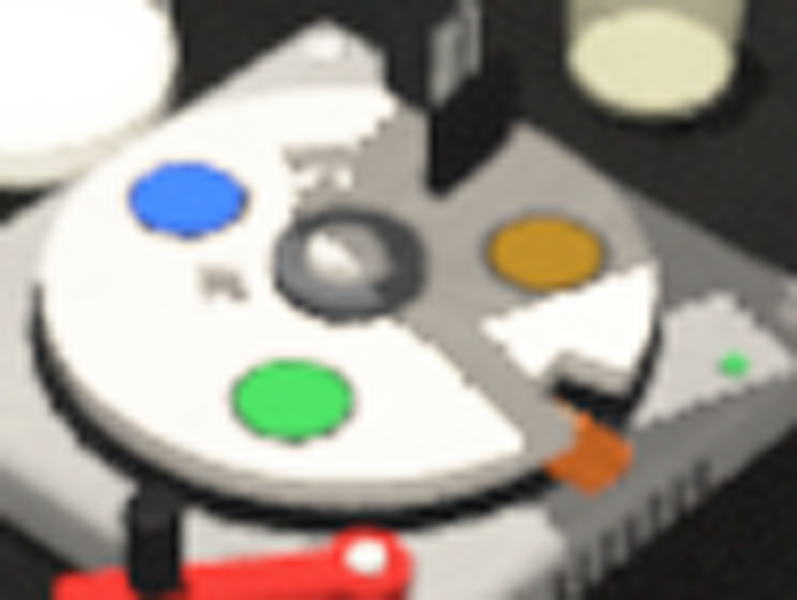

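The notch is a few degrees short of the orange key (key at (590,455), notch at (595,395) in the crop). About 6° is left, so I'll push on slowly.

```bash
python3 -m creep '[[-1,-0.05,-0.01,0,0],[-1,-0.05,-0.01,0,0],[-1,-0.05,-0.01,0,0],[-1,-0.05,-0.01,0,0]]'|egrep 'pos|force'; python3 -m creep '[[-1,-0.05,-0.005,0,0],[-1,-0.05,-0.005,0,0]]'|egrep 'pos|force';  python3 -c "
from ang import *
ang(read_camera('scene'),(285,215,382,285))"
```

```text
tool_pos: [0.5823, -0.0308, 0.0625]
force: [3.8, -0.8, 1.4]
grasp_force: 3.7
tool_pos: [0.5819, -0.0309, 0.0626]
force: [5.9, 0.8, 0.8]
grasp_force: 2.7
blue 83 [0.0473 0.0057] 6.9 47.6
green 93 [-0.0298  0.0532] 119.3 61.0
yel 89 [-0.045  -0.0391] -139.0 59.7
orange 80 [-0.0874 -0.0066] -175.7 87.7
```

The tool has stopped, the force is rising and the key is showing, so it looks dropped. I'll back off and check.

```bash
python3 -m creep '[[-1,0.3,0.05,0,0],[-1,0.5,0,0,0],[-1,0,0,0.8,0],[-1,0,0.5,1,0],[-1,0,1,0.5,0]]';  python3 -c "
from ang import *
im=read_camera('scene')
ang(im,(285,215,382,285),z=.040)
cv2.imwrite('pics/s5.png',cv2.resize(im[205:305,280:413],(797,600),interpolation=cv2.INTER_CUBIC)[:,:,::-1])"
```

```text
time_s: 6.55
tool_pos: [0.5969, -0.0006, 0.1089]
orientation: [0.999, 0.042, -0.001, 0.0]
force: [1.1, 0.4, -0.1]
finger_gap: -0.0001
grasp_force: 0.0
blue 83 [ 0.0555 -0.0019] -1.9 55.6
green 93 [-0.0224  0.0461] 115.9 51.3
yel 88 [-0.0375 -0.0472] -128.5 60.3
orange 54 [-0.0897 -0.0049] -176.9 89.8
```

View pics/s5.png

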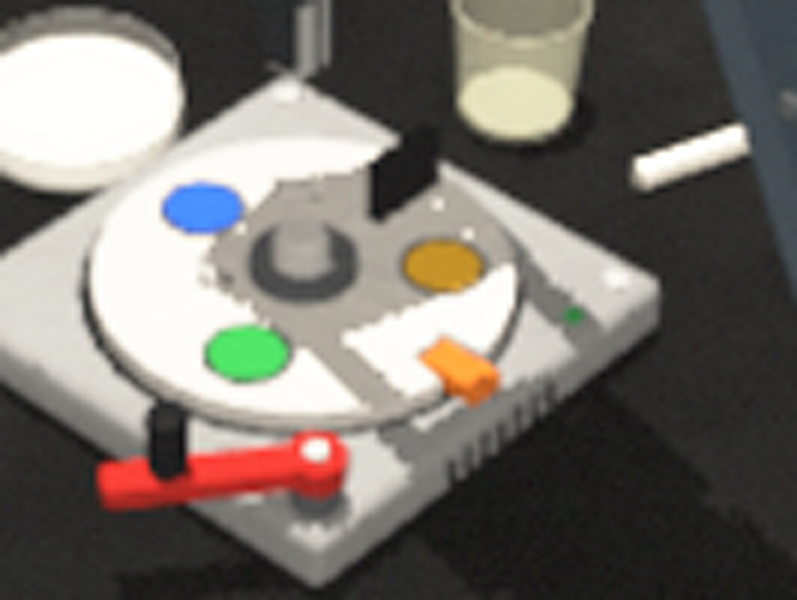

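The wheel is flat: the orange key fills the notch at (460,370). Next is the retainer, with its knob at (167,440).

```bash
python3 -c "
from h import *
P=np.array([.472,.1106])
for n,uv in [('scene',(307.9,273.5)),('top',(242.2,251.5))]:
    k=ray(n,uv,.082); d=k-P; print(n,k,np.degrees(np.arctan2(d[1],d[0])),np.linalg.norm(d))
print(ray('top',(268.2,270),.055), ray('scene',(332.7,280),.055))
print('jar',ray('top',(203,190),.067),'cap',ray('top',(240,167),.012))
yaw=np.radians(3.4)
def p(a,off):
    t=np.radians(a); u=np.array([np.cos(t),np.sin(t)]); return P+.055*u+off*np.array([-u[1],u[0]])
q=p(60,.035);print(q)
for a in list(range(55,-46,-10)):
    n=p(a,.019); print(a,n.round(4),((n-q)/.02).round(2)); q=n
"
```

```text
scene [0.50351794 0.15043944] 51.651634218841004 0.05079922848057413
top [0.50541846 0.15465155] 52.81525682715239 0.05529315242247178
[0.4733306  0.10923795] [0.47225413 0.10534648]
jar [0.62308507 0.23276703] cap [0.68381381 0.17262417]
[0.46918911 0.1757314 ]
55 [0.488  0.1666] [ 0.94 -0.46]
45 [0.4975 0.1629] [ 0.47 -0.18]
35 [0.5062 0.1577] [ 0.43 -0.26]
25 [0.5138 0.1511] [ 0.38 -0.33]
15 [0.5202 0.1432] [ 0.32 -0.39]
5 [0.5251 0.1343] [ 0.25 -0.44]
-5 [0.5284 0.1247] [ 0.17 -0.48]
-15 [0.53   0.1147] [ 0.08 -0.5 ]
-25 [0.5299 0.1046] [-0.01 -0.51]
-35 [0.528  0.0946] [-0.1 -0.5]
-45 [0.5243 0.0851] [-0.18 -0.47]
```

```bash
python3 -m creep '[[-1,-0.62,0.9,0,0.8],[-1,-0.62,0.9,0,0.8],[-1,-0.62,0.9,0,0.8],[-1,-0.62,0.9,0,0.8],[-1,-0.62,0.9,0,0.8],[-1,-0.62,0.9,0,0.8],[-1,-0.62,0.9,0,0.8],[-1,-0.62,0.9,0,0.8],[-1,-0.62,0.9,0,0.8],[-1,-0.62,0.9,0,0.75],[-1,0,0,0,0],[-1,0,0,-0.8,0],[-1,0,0,-0.8,0],[-1,0,0,-0.5,0],[-1,0,0,0,0]]'; python3 -c "
from h import *
q=ctrl.get_obs()['tool_pos'][:2]
P=np.array([.4725,.1095])
def p(a,off=.0225):
    t=np.radians(a); u=np.array([np.cos(t),np.sin(t)]); return P+.055*u+off*np.array([-u[1],u[0]])
for a in [52.5]+list(np.arange(47,-52,-6)):
    n=p(a); print(a,n.round(4),((n-q)/.02).round(2)); q=n
"
```

```text
time_s: 8.1
tool_pos: [0.4719, 0.1795, 0.0648]
orientation: [0.897, 0.443, -0.002, -0.001]
force: [-0.2, -0.4, -0.3]
finger_gap: 0.0
grasp_force: 0.0
52.5 [0.4881 0.1668] [ 0.81 -0.63]
47 [0.4936 0.1651] [ 0.27 -0.09]
41 [0.4992 0.1626] [ 0.28 -0.13]
35 [0.5046 0.1595] [ 0.27 -0.15]
29 [0.5097 0.1558] [ 0.25 -0.18]
23 [0.5143 0.1517] [ 0.23 -0.21]
17 [0.5185 0.1471] [ 0.21 -0.23]
11 [0.5222 0.1421] [ 0.18 -0.25]
5 [0.5253 0.1367] [ 0.16 -0.27]
-1 [0.5279 0.131 ] [ 0.13 -0.28]
-7 [0.5298 0.1251] [ 0.1 -0.3]
-13 [0.5312 0.1191] [ 0.07 -0.3 ]
-19 [0.5318 0.1129] [ 0.03 -0.31]
-25 [0.5319 0.1066] [ 0.   -0.31]
-31 [0.5312 0.1005] [-0.03 -0.31]
-37 [0.53   0.0944] [-0.06 -0.3 ]
-43 [0.5281 0.0884] [-0.09 -0.3 ]
-49 [0.5256 0.0828] [-0.13 -0.28]
```

```bash
python3 -m creep '[[-1,0.27,-0.21,0,0],[-1,0.27,-0.21,0,0],[-1,0.27,-0.21,0,0],[-1,0.27,-0.09,0,-0.9],[-1,0.28,-0.13,0,-1],[-1,0.27,-0.15,0,-1],[-1,0.25,-0.18,0,-1],[-1,0.23,-0.21,0,-1],[-1,0.21,-0.23,0,-1]]';  python3 -m creep '[[-1,0.18,-0.25,0,-1],[-1,0.16,-0.27,0,-1],[-1,0.13,-0.28,0,-1],[-1,0.1,-0.3,0,-1],[-1,0.07,-0.3,0,-1]]'; python3 -c "
from h import *
b=read_camera('scene')
cv2.imwrite('pics/s6.png',cv2.resize(b[190:310,260:420],(800,600),interpolation=cv2.INTER_CUBIC)[:,:,::-1])"
```

```text
time_s: 9.0
tool_pos: [0.5198, 0.1476, 0.0669]
orientation: [0.989, 0.147, 0.0, -0.0]
force: [-1.1, 1.5, 1.2]
finger_gap: -0.0
grasp_force: 1.0
time_s: 9.5
tool_pos: [0.5327, 0.1195, 0.0669]
orientation: [0.994, -0.114, 0.001, -0.0]
force: [-0.6, 1.6, -0.2]
finger_gap: -0.0001
grasp_force: 0.9
```

View pics/s6.png

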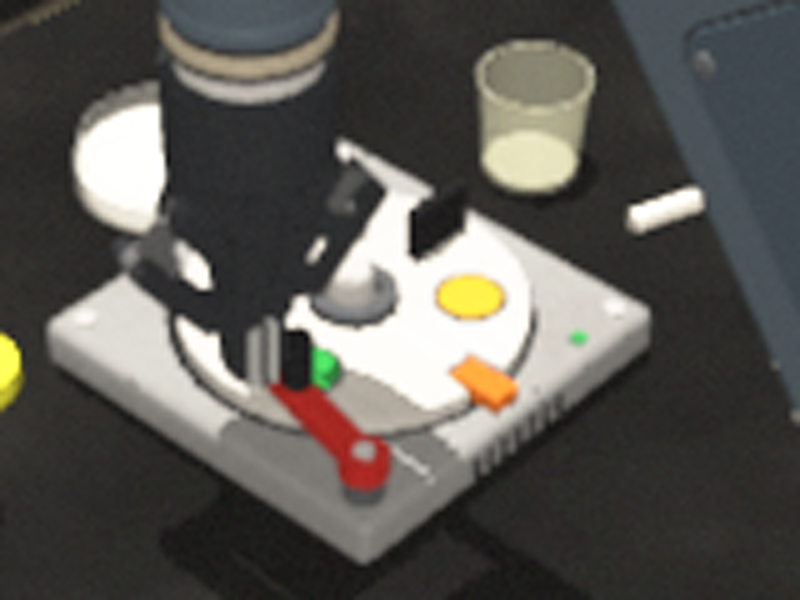

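The retainer is following: the knob at (297,358) is already over the rim, the wheel is still seated, and the finger is against the knob. I'll push to the stop.

```bash
python3 -m creep '[[-1,0.03,-0.31,0,-1],[-1,0,-0.31,0,-1],[-1,-0.03,-0.31,0,-1],[-1,-0.06,-0.3,0,-1]]'|egrep 'pos|force';  python3 -m creep '[[-1,-0.09,-0.2,0,-0.8],[-1,-0.1,-0.15,0,0]]'|egrep 'pos|force'; python3 -m creep '[[-1,-0.06,-0.08,0,0],[-1,-0.06,-0.08,0,0]]'|egrep 'pos|force'
```

```text
tool_pos: [0.5323, 0.0949, 0.067]
force: [1.1, 2.1, 0.1]
grasp_force: 1.0
tool_pos: [0.5291, 0.0876, 0.067]
force: [2.5, 0.7, -0.6]
grasp_force: 1.0
tool_pos: [0.5287, 0.0866, 0.0672]
force: [7.2, 13.7, -2.8]
grasp_force: 7.7
```

Force is up to about 15 N at the expected end position, so this is the stop. I'll retreat and verify.

```bash
python3 -m creep '[[-1,0.3,0.4,0,0],[-1,0.4,0.4,0,0],[-1,0,0,1,0],[-1,0,0,1,0],[-1,0,0,1,0],[-1,0,0,1,0],[-1,0,0,1,0],[-1,-0.5,1,1,0],[-1,-0.5,1,0,0],[-1,-0.5,1,0,0],[-1,-0.5,1,0,0],[-1,-0.5,1,0,0],[-1,-0.5,1,0,0],[-1,-0.5,1,0,0],[-1,-0.5,1,0,0],[-1,0,0,0,0],[-1,0,0,0,0]]'; python3 -c "
from ang import *
b=read_camera('scene'); t=read_camera('top'); print(ctrl.get_obs()['force'])
ang(b,(285,215,382,285),z=.040)
cv2.imwrite('pics/s7.png',np.hstack([cv2.resize(b[190:310,260:420],(400,300)),cv2.resize(t[130:295,200:420],(400,300))])[:,:,::-1])"
```

```text
time_s: 12.05
tool_pos: [0.4582, 0.2611, 0.1863]
orientation: [0.935, -0.354, -0.0, 0.0]
force: [0.5, 0.2, 0.7]
finger_gap: -0.0
grasp_force: 0.0
[-0.09110433  0.42189617  0.85422744]
blue 59 [ 0.052  -0.0037] -4.0 52.1
green 93 [-0.0224  0.0461] 115.9 51.3
yel 89 [-0.0378 -0.0467] -129.0 60.1
orange 37 [-0.0891 -0.0025] -178.4 89.1
```

View pics/s7.png

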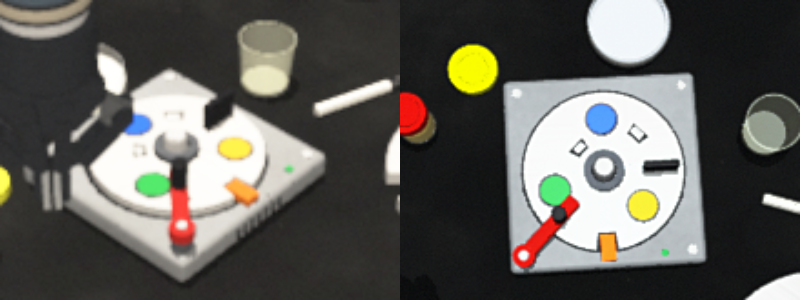

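The top view shows the key in the notch, the wheel flat, and the arm from the pivot (524,255) pointing at the spindle (604,168). The bystanders have not moved.

```bash
python3 -c "
from rig import ctrl
print(ctrl.close_job())"
```

```text
the job is handed in; nothing more can be done
None
```

I turned the filter wheel until it dropped flat over its keys, swung the red retainer in to its stop, left the bystanders where they were, and handed the job in at about 12 s. The final camera views agree, but handing in returned no verdict.

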